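# Release and draw out the coin cassette of a self-checkout

### The job

The coins are to be emptied: press the red paddle of the seesaw catch down past its centre so that it snaps over and its pawl stays lifted, then draw the blue coin cassette out along its runner towards the open front (the yellow tab is there to pull on) until the whole row of steel teeth has come clear past the pawl. Leave the cassette resting level in the runner and the catch snapped over, let go, and leave the card terminal, the carton and the hand scanner where they are.

Things in the scene. Friction and masses are not known exactly. Their poses are not given: they have to be found in the camera images.
- dock: Grey dock fixed to the counter. Origin on the counter, on the runner's centre line; runner along x from -255 (open front, robot side) to +105 mm (walled rear), floor 10 mm up. Rails at y +-47 to 60 mm, 26 mm high, lipped: the cassette only slides along x; a low front stop ends its travel after 130 mm. White cheeks at x -20, y 62 to 92 mm, 100 mm high, carry the catch. Yaw varies by 17 degrees.
- catch (a joint): Seesaw catch, 125 mm long, along dock y, on a pin parallel to dock x at dock x -20, y 75, z 85 mm. Rad: -0.28 locked (red paddle up, pawl down between the teeth), 0 level, +0.28 released (paddle down, pawl up). A spring holds it at the nearer end stop: it resists with up to about 6 N at the paddle until level, then snaps over by itself and stays.
- paddle (a point): Centre of the upper face of the red paddle, 42 mm (dock x) by 48 mm (y), 56 mm from the pin on its +y side (dock x -20, y about 130 mm). 106 mm above the counter when locked, 91 level, 75 released; a white pedestal 31 mm high stands below. Press it straight down.
- pawl_tip (a point): Lower end of the dark steel pawl at the catch's other end, a blade 7 mm thick along dock x. Locked: 53 mm above the counter, 11 mm deep between the teeth; released: 78 mm, 14 mm above the teeth.
- cassette: Loose blue coin cassette, 200 x 104 x 40 mm, about 0.6 kg; origin at the centre of its underside, axes as the dock's. Starts at about dock x -15 mm. On top: yellow tab, three coin rolls from x 0 to +85 mm (9 mm proud), and at y 29 to 43 mm six steel teeth 14 mm high from x -43 to +77 mm. They are clear past the pawl with the origin at dock x -105 mm (drawn out 90 mm) or farther.
- tab (a point): Centre of the top edge of the yellow tab, an upright plate 10 mm thick (x), 44 mm wide (y), standing 38 mm above the cassette's flat top (tab top 88 mm above the counter), 80 mm in front (-x) of the cassette's origin. Behind it 70 mm of flat top is free at y -25 to +25 mm; hook it from behind or pinch it from above.
- terminal: Grey card terminal, 165 x 80 x 46 mm, loose on the counter beside the dock; origin at the centre of its underside. A bystander.
- carton: Brown carton with a white band, 150 x 100 x 85 mm, loose on the counter beside the dock; origin at the centre of its underside. A bystander.
- scanner: Black hand scanner lying on the counter, 155 x 70 x 36 mm; origin at its underside. A bystander.
There are look-alikes about, which are no part of the job. Of the things that look like the cassette, the smallest one is meant.

How it is judged (in metres and radians):
On the way, in this order (a step that is already met when the one before it is completed fails the run):
1. the catch is snapped over to released while the cassette is still in its place (value of joint catch above 0.2 rad and x of cassette in the frame of dock above -0.03 m), for 0.1 s.
2. the cassette is drawn out until its teeth are clear of the pawl (x of cassette in the frame of dock below -0.105 m and value of joint catch above 0.2 rad), for 0.2 s.
At the end, for the whole second after the job is handed in: The catch is at its released end (joint above 0.2 rad); the cassette rests level (within 0.06 rad) and still in the runner, drawn out at least 90 mm, so that its origin is at x -105 mm or farther out in the dock's frame and not past the front stop (all of step 2 and x of cassette in the frame of dock above -0.152 m and z of cassette in the frame of dock between 0.006 and 0.016 m and angle between cassette's own z axis and vertical below 0.06 rad and linear speed of cassette below 0.02 m/s); the robot touches nothing.
It fails at once if the terminal is pushed more than 20 mm away (distance of terminal from where it was at the start of the episode above 0.02 m).
It fails at once if the carton is pushed more than 20 mm away (distance of carton from where it was at the start of the episode above 0.02 m).
It fails at once if the scanner is pushed more than 20 mm away (distance of scanner from where it was at the start of the episode above 0.02 m).
It also fails if it takes over 38 s, if anything falls off the work surface, if the arm or the gripper's body presses on something with over 40 N, if the wrist force passes 120 N, or if a joint passes its speed limit or range.

### The arm

A 6-joint arm with a two-finger parallel gripper is mounted at the origin on the work surface. World frame = base frame: x ahead of the robot, y to its left, z up, the work surface at z = 0. Lengths are in mm, angles in rad, forces in N, time in s.
With the tool pointing down it reaches from about 300 to 775 mm from the base axis. Payload 14.6 kg.
Tool frame: the origin (TCP) lies on the front face of the gripper's body, between the roots of the fingers; the fingertips stand 97 mm ahead of it and the grasp point (between the pads) lies 78 mm ahead of it; z points along the fingers, y is the direction in which the jaws open and shut (so a half turn about z gives the same grasp; the last joint's range is limited). The gripper opens to 94 mm and grips with 3 to 60 N. Pads are 16 mm wide; open, the fingers measure 119 mm over their backs; the gripper's body (75 mm by 177 mm) begins 78 mm behind the grasp point.
Start: joints at [-0.067, 0.3, 1.521, -0, 1.321, -0.067], TCP at [549.991, -0.002, 302.646] pointing down, gripper open.
Joint ranges: [-3.03, 3.03], [-0.79, 2.21], [0.23, 2.52], [-1.04, 4.18], [0, 3.07], [-2.55, 2.55]. Speed limits (rad/s): [2.22, 2.22, 2.57, 3.14, 3.14, 3.14].

### API

Orientations are given as [roll, pitch, yaw] about the fixed x, y, z axes, in that order (R = Rz(yaw) Ry(pitch) Rx(roll)).
In Python, from cell import manip, eyes, finder gives the robot as it stands.
- The arm moves only by the tool drive_tool, never from a script. Its argument "rows" is a list of rows, each an object with "offset": the shift along the tool's x, y, z in mm, a list of three; "spin": the turn about the tool's z in degrees; "jaw": the finger opening in mm, from 0 to 94. In form: [{"offset": [dx, dy, dz], "spin": spin, "jaw": jaw}, ...]. A call has 1 to 20 rows; each row shifts and turns the commanded pose from where the row before left it, along the tool's axes as they then stand; what a row does not reach is not made up. A row lasts 1/10 s, in which the tool goes at most 50 mm and 8.59 degrees, less where a joint would pass 70% of its speed; a pose out of reach is approached as far as the arm can. A call is refused whole if a number of a shift passes 50 or a number of a turn 8.59, either way. A call with a gripper value outside its range is refused whole. The fingers move at their own pace and stop on an object; "force" is the grip in N (left out, the last holds). Time passes only in rows, so rows that do not move let the fingers close. It gives the time, the measured TCP pose, the force and the opening at its end, in the units of the state.
- manip.read_state(): the state, without advancing time (a new reading comes with each control period).
- eyes.camera(name): name is "scene" or "side" or "wrist"; returns a dict with "color" (420x560x3 uint8, blue, green, red), "depth" (420x560 float32, mm along the optical axis (not along the pixel's ray), 0 where there is no reading), "vfov" (degrees; the focal length in pixels is half the picture's height over the tangent of half this angle, whatever the lens; pixels are square), "cx", "cy" (the principal point, pixels), "rvec" (rotation vector, rad) and "tvec" (3), from world to camera coordinates, as OpenCV has them. Camera axes: x right, y down, z forward; pixel columns grow to the right and rows downward; lengths in mm; the calibration is good to about 2 mm. A picture is of the moment at which its call begins.
- manip.sign_off(): hands the job in, once; it reports no verdict.
Trained networks look in the newest picture that a camera, given by its name, has taken for a name from the list of things; names that differ only in an ending like _2 or _b are one class to them, and where a whole thing is asked for, a point or a joint stands for the part that bears it (a point fixed in the world has none). Each returns a list of dicts, best first, with "p" (0 to 1); they miss things now and then, are a little off and sometimes report something else, mostly with a low value. They report only what shows in the picture. A call takes as long as a camera call. They do not tell look-alikes from the thing itself.
- finder.find_in(camera, target): "uv" ([column, row] in pixels, amid what is visible of it).
The state is a dict: "clock": time; "joints": joint angles; "qd": joint speeds; "effort": joint torques, N m; "eef_pos": TCP position; "eef_rot": TCP orientation; "wrist_force": force on the tool from outside, world axes, zero at the start; "moment": the same for the moment, N m; "finger_gap": finger opening in mm.
Only numpy, scipy, OpenCV 4.12 (cv2) and the standard library are available. Lean on these libraries where they do the work, as an engineer would, in place of code of your own. Each camera call takes 0.05 s, during which the arm holds its last target. There are 200 camera calls.

## Working session

There is one attempt and no reset: what is moved stays moved. The work goes in short steps, Python scripts to look and compute and a tool call to move; the robot and the scene stay as the last step left them, time stands still between calls to the robot, and variables do not carry over. Pictures are saved under pics/ and viewed, about 8 in all and at most 12, crops included, and the job is handed in when it is done.

Besides the shell and the picture viewer there is one more tool, called after "Call:" as a command line: name --argument value ..., lists and objects as JSON in quotes. drive_tool: Moves the arm, as the interface text tells. Its arguments: {"type":"object","properties":{"rows":{"type":"array","items":{"type":"object","properties":{"offset":{"type":"array","items":{"type":"number"}},"spin":{"type":"number"},"jaw":{"type":"number"}}}},"force":{"type":"number"}},"required":["rows"]}

```bash
mkdir -p pics; cat > h.py <<'E'
import numpy as np, cv2
from cell import manip, eyes, finder
def K(c):
    f=c["color"].shape[0]/2/np.tan(np.radians(c["vfov"])/2); return f
def world(c,u,v,d=None):
    f=K(c); u=int(round(u));v=int(round(v))
    if d is None:
        w=c["depth"][max(v-1,0):v+2,max(u-1,0):u+2]; w=w[w>0]; d=np.median(w) if w.size else np.nan
    p=np.array([(u-c["cx"])/f*d,(v-c["cy"])/f*d,d])
    R=cv2.Rodrigues(np.array(c["rvec"],float))[0]
    return R.T@(p-np.array(c["tvec"],float).ravel())
def cloud(c):
    f=K(c); h,w=c["depth"].shape; U,V=np.meshgrid(np.arange(w),np.arange(h)); d=c["depth"]
    P=np.stack([(U-c["cx"])/f*d,(V-c["cy"])/f*d,d],-1)
    R=cv2.Rodrigues(np.array(c["rvec"],float))[0]
    Q=(P-np.array(c["tvec"],float).ravel())@R; Q[d<=0]=np.nan; return Q
E
python3 - <<'E'
from h import *
for n in("scene","side"):
    c=eyes.camera(n); cv2.imwrite(f"pics/{n}0.png",c["color"]); np.save(f"pics/{n}0.npy",c,allow_pickle=True)
    for t in("dock","catch","paddle","pawl_tip","cassette","tab","terminal","carton","scanner"):
        print(n,t,[(np.round(r["uv"]).tolist(),round(r["p"],2),np.round(world(c,*r["uv"])).tolist()) for r in finder.find_in(n,t)[:4]])
E
```

```text
scene dock [([243.0, 240.0], 0.57, [628.0, -85.0, 36.0])]
scene catch [([248.0, 230.0], 0.78, [649.0, -42.0, 105.0])]
scene paddle [([243.0, 229.0], 0.56, [646.0, -64.0, 96.0]), ([248.0, 243.0], 0.21, [623.0, -70.0, 30.0])]
scene pawl_tip [([251.0, 235.0], 0.62, [664.0, -16.0, 111.0])]
scene cassette [([230.0, 164.0], 0.77, [392.0, -381.0, 72.0]), ([362.0, 363.0], 0.58, [768.0, 399.0, 56.0]), ([218.0, 228.0], 0.56, [652.0, -162.0, 53.0])]
scene tab [([221.0, 234.0], 0.94, [671.0, -128.0, 59.0]), ([360.0, 363.0], 0.94, [770.0, 396.0, 56.0]), ([230.0, 165.0], 0.71, [394.0, -379.0, 70.0])]
scene terminal [([165.0, 206.0], 0.88, [680.0, -374.0, 46.0])]
scene carton [([285.0, 280.0], 0.8, [711.0, 142.0, 84.0]), ([246.0, 242.0], 0.32, [628.0, -73.0, 34.0])]
scene scanner [([317.0, 240.0], 0.95, [486.0, 72.0, 35.0])]
side dock [([266.0, 224.0], 0.74, [595.0, -104.0, 18.0])]
side catch [([252.0, 212.0], 0.53, [630.0, -48.0, 105.0])]
side paddle [([250.0, 214.0], 0.58, [633.0, -28.0, 112.0])]
side pawl_tip [([252.0, 216.0], 0.75, [625.0, -17.0, 113.0])]
side cassette [([183.0, 348.0], 0.92, [725.0, 401.0, 57.0]), ([348.0, 173.0], 0.89, [319.0, -382.0, 57.0]), ([262.0, 206.0], 0.65, [612.0, -154.0, 53.0])]
side tab [([184.0, 347.0], 0.92, [724.0, 399.0, 57.0]), ([345.0, 172.0], 0.74, [331.0, -380.0, 62.0]), ([258.0, 205.0], 0.62, [625.0, -155.0, 56.0])]
side terminal [([258.0, 174.0], 0.7, [600.0, 7.0, 271.0])]
side carton [([226.0, 266.0], 0.7, [671.0, 165.0, 84.0])]
side scanner [([308.0, 263.0], 0.71, [456.0, 78.0, 28.0]), ([230.0, 266.0], 0.51, [660.0, 165.0, 84.0])]
```

View pics/scene0.png

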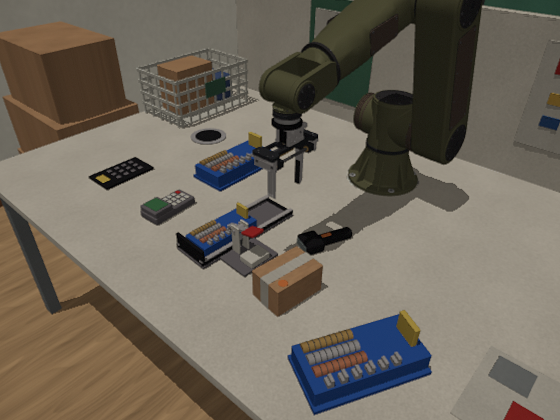

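View pics/side0.png

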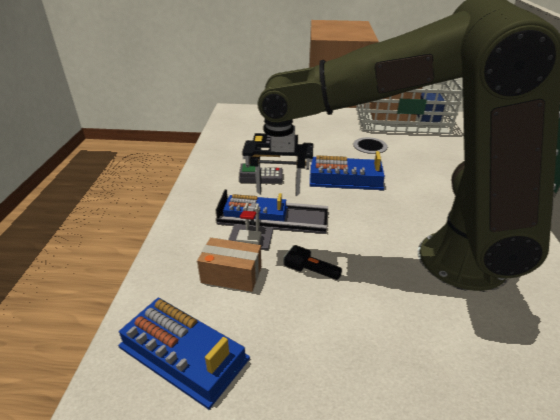

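The blue look-alikes are at scene pixels (230,164), (225,228) and (362,363). The one at (225,228) is the smallest and the only one in the grey dock with the catch, so that is the cassette meant. I'll confirm it with an enlarged crop and check the wrist view.

```bash
python3 - <<'E'
from h import *
c=eyes.camera("wrist"); np.save("pics/w0.npy",c,allow_pickle=True)
s=np.load("pics/scene0.npy",allow_pickle=True).item()
a=cv2.resize(s["color"][185:275,160:300],None,fx=4,fy=4,interpolation=cv2.INTER_CUBIC)[:420]
a=cv2.resize(s["color"][185:275,165:305],(560,360),interpolation=cv2.INTER_CUBIC)
b=cv2.resize(c["color"],(320,240)); 
cv2.imwrite("pics/a.png",cv2.resize(a,(800,514))); cv2.imwrite("pics/w0.png",c["color"])
for t in("dock","paddle","tab","cassette"):
    print(t,[(np.round(r["uv"]).tolist(),round(r["p"],2),np.round(world(c,*r["uv"])).tolist()) for r in finder.find_in("wrist",t)[:4]])
for n in("scene0","side0","w0"):
    c=np.load(f"pics/{n}.npy",allow_pickle=True).item(); Q=cloud(c); h=cv2.cvtColor(c["color"],cv2.COLOR_BGR2HSV)
    H,S,V=[h[...,i].astype(int) for i in range(3)]
    roi=(Q[...,0]>430)&(Q[...,0]<800)&(Q[...,1]>-280)&(Q[...,1]<90)
    for nm,m in dict(blue=(abs(H-115)<12)&(S>150),yel=(abs(H-25)<6)&(S>140),red=((H<6)|(H>174))&(S>170)).items():
        P=Q[m&roi&(Q[...,2]>5)]
        if len(P)>5:
            r=cv2.minAreaRect(P[:,:2].astype(np.float32)); print(n,nm,len(P),np.round(np.median(P,0)),"z",np.round(np.percentile(P[:,2],[5,95])),"rect",np.round(r[0]),np.round(r[1]),round(r[2],1))
E
```

```text
dock [([326.0, 268.0], 0.63, [605.0, -101.0, 11.0])]
paddle [([378.0, 245.0], 0.6, [604.0, 9.0, 211.0])]
tab [([322.0, 315.0], 0.78, [597.0, -139.0, 50.0])]
cassette [([322.0, 316.0], 0.64, [597.0, -141.0, 50.0])]
scene0 blue 673 [ 652. -140.   48.] z [29. 52.] rect [582. -83.] [207. 436.] 45.6
scene0 yel 122 [ 564. -150.   74.] z [56. 89.] rect [ 647. -137.] [156. 158.] 59.4
scene0 red 157 [647. -28. 107.] z [ 99. 112.] rect [600. -54.] [ 93. 249.] 87.9
side0 blue 650 [ 596. -135.   51.] z [29. 54.] rect [ 641. -163.] [102. 214.] 88.5
side0 yel 39 [ 555. -146.   82.] z [60. 91.] rect [ 556. -153.] [40.  6.] 84.8
side0 red 97 [639. -23. 111.] z [104. 115.] rect [640. -31.] [45. 39.] 86.4
w0 blue 4020 [ 589. -133.   50.] z [27. 51.] rect [633. -88.] [218. 171.] 9.0
w0 yel 3676 [593.  22. 323.] z [ 88. 330.] rect [576. -45.] [103. 191.] 17.4
w0 red 1394 [643. -23. 110.] z [102. 113.] rect [639. -27.] [55. 98.] 25.2
```

View pics/a.png

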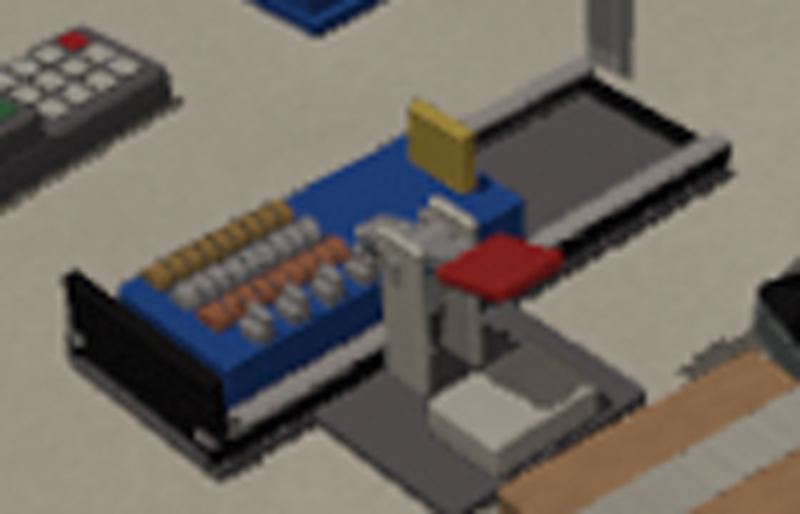

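View pics/w0.png

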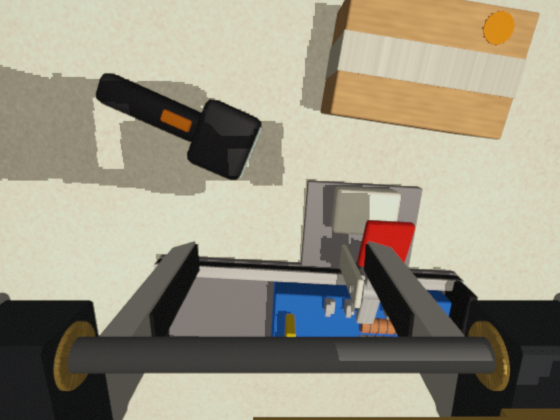

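The crop confirms it: the cassette in the grey dock has the yellow tab, the teeth under the dark pawl and the red paddle up. The wrist view shows the paddle at (388,243) and the jaws opening along the picture's horizontal, which is the dock's x axis. Next I'll fit the dock's yaw and the paddle's centre.

```bash
python3 - <<'E'
from h import *
s=manip.read_state(); print(s["clock"],s["eef_pos"],s["eef_rot"],s["finger_gap"],s["joints"])
from scipy.spatial.transform import Rotation as Ro
print(np.round(Ro.from_euler("xyz",s["eef_rot"]).as_matrix(),3))
for n in("scene0","side0","w0"):
    c=np.load(f"pics/{n}.npy",allow_pickle=True).item(); Q=cloud(c); h=cv2.cvtColor(c["color"],cv2.COLOR_BGR2HSV)
    H,S,V=[h[...,i].astype(int) for i in range(3)]
    def rr(nm,m,z0,z1,b):
        m=m&(Q[...,2]>z0)&(Q[...,2]<z1)&(Q[...,0]>b[0])&(Q[...,0]<b[1])&(Q[...,1]>b[2])&(Q[...,1]<b[3])
        P=Q[cv2.morphologyEx(m.astype(np.uint8),cv2.MORPH_OPEN,np.ones((2,2)))>0]
        if len(P)>8:
            r=cv2.minAreaRect(P[:,:2].astype(np.float32)); print(n,nm,len(P),np.round(P.mean(0)),np.round(r[0],1),np.round(r[1],1),round(r[2],1), 'zmax',np.round(P[:,2].max()))
    red=((H<6)|(H>174))&(S>150)
    rr("red",red,85,125,(580,700,-80,30))
    rr("tab",(abs(H-25)<7)&(S>120),55,100,(530,590,-190,-100))
    rr("bluetop",(abs(H-115)<14)&(S>120),44,56,(500,760,-230,-70))
    rr("dock all",H>=0,14,200,(380,780,-230,-75))
    P=Q[(abs(H-115)<14)&(S>120)&(Q[...,2]>44)&(Q[...,2]<56)&(Q[...,0]>530)&(Q[...,0]<760)&(Q[...,1]>-230)&(Q[...,1]<-70)]
    # -y-side & +y-side edge fits
    for side in(-1,1):
        xs=[];ys=[]
        for x0 in range(550,740,10):
            q=P[(P[:,0]>=x0)&(P[:,0]<x0+10)]
            if len(q)>3: xs.append(x0+5); ys.append(np.percentile(q[:,1]*side,97)*side)
        if len(xs)>5:
            k=cv2.fitLine(np.float32(np.c_[xs,ys]),cv2.DIST_HUBER,0,.01,.01).ravel(); print(n,"edge",side,len(xs),"yaw deg",round(np.degrees(np.arctan2(k[1],k[0])*1),2) ,k[2:])
E
```

```text
1.25 [ 5.49981006e+02 -6.09089063e-03  3.02632910e+02] [-3.14155496e+00 -7.45724869e-06  1.57082457e+00] 94.36311244044933 [-6.66096030e-02  2.99899641e-01  1.52103039e+00  5.08929039e-06
  1.32070073e+00 -6.66391100e-02]
[[-0.  1. -0.]
 [ 1.  0.  0.]
 [ 0. -0. -1.]]
scene0 red 153 [639. -32.  96.] [606.3 -64. ] [158.1  51. ] 41.9 zmax 113.0
scene0 tab 118 [ 560. -151.   69.] [ 533.8 -177.8] [108.1  29.7] 45.0 zmax 90.0
scene0 bluetop 493 [nan nan nan] [ 641.  -149.5] [103.7 199.3] 87.6 zmax nan
scene0 dock all 2699 [nan nan nan] [ 571.  -115.3] [210.4 386.1] 88.2 zmax nan
scene0 edge -1 18 yaw deg 28.01 [ 633.1845  -174.12506]
scene0 edge 1 18 yaw deg -1.34 [ 684.65106 -119.37755]
side0 red 106 [637. -32. 103.] [636.5 -64.2] [111.3  35.7] 86.5 zmax 117.0
side0 tab 43 [ 554. -172.   62.] [ 554.6 -217.5] [  6.6 163.1] 1.1 zmax 91.0
side0 bluetop 477 [nan nan nan] [ 603. -145.] [237.4 118.7] 34.9 zmax nan
side0 dock all 2218 [nan nan nan] [ 594.3 -138.1] [270.9 391.3] 78.8 zmax nan
side0 edge -1 16 yaw deg 22.1 [ 636.0303 -173.1042]
side0 edge 1 16 yaw deg -2.69 [ 656.      -118.68016]
w0 red 1417 [nan nan nan] [657.3 -32.4] [ 35.2 142.1] 48.3 zmax nan
w0 tab 187 [nan nan nan] [557.9 -69.3] [  6.7 195.8] 4.0 zmax nan
w0 bluetop 3223 [nan nan nan] [649.6 -72.2] [196.6 206.9] 88.1 zmax nan
w0 dock all 10097 [nan nan nan] [592.3 -70.3] [394.8 204.7] 6.8 zmax nan
w0 edge -1 16 yaw deg -0.03 [ 624.159  -165.1117]
w0 edge 1 16 yaw deg -6.92 [ 604.3648   -117.841995]
```

Call:
drive_tool --rows '[{"offset": [-10,30,0],"spin": 0,"jaw": 0},{"offset": [-10,30,0],"spin": 0,"jaw": 0},{"offset": [-6,31,0],"spin": 3.3,"jaw": 0},{"offset": [0,0,25],"jaw": 0,"spin": 0},{"offset": [0,0,25],"jaw": 0,"spin": 0},{"offset": [0,0,20],"jaw": 0,"spin": 0},{"offset": [0,0,0],"jaw": 0,"spin": 0}]' --force 30

```text
clock: 1.95
eef_pos: [640.2, -26.0, 229.7]
eef_rot: [-3.137, -0.0, 1.513]
wrist_force: [-0.5, 0.3, 0.6]
finger_gap: 41.5
```

```bash
python3 - <<'E'
from h import *
s=manip.read_state(); print(s["clock"],s["eef_pos"],s["eef_rot"],s["finger_gap"],s["wrist_force"])
a=[cv2.resize(eyes.camera(n)["color"][r[0]:r[1],r[2]:r[3]],(400,300),interpolation=cv2.INTER_CUBIC) for n,r in(("scene",(180,270,180,300)),("side",(170,260,200,320)))]
c=eyes.camera("wrist"); np.save("pics/w1.npy",c,allow_pickle=True)
cv2.imwrite("pics/b.png",np.vstack([np.hstack(a),np.hstack([cv2.resize(c["color"],(400,300)),a[0]*0])]))
E
```

```text
1.95 [640.22560302 -25.97012876 229.65209177] [-3.13658555e+00 -1.80757988e-04  1.51315872e+00] 41.54480503947788 [-0.53769611  0.32217793  0.5921873 ]
```

View pics/b.png

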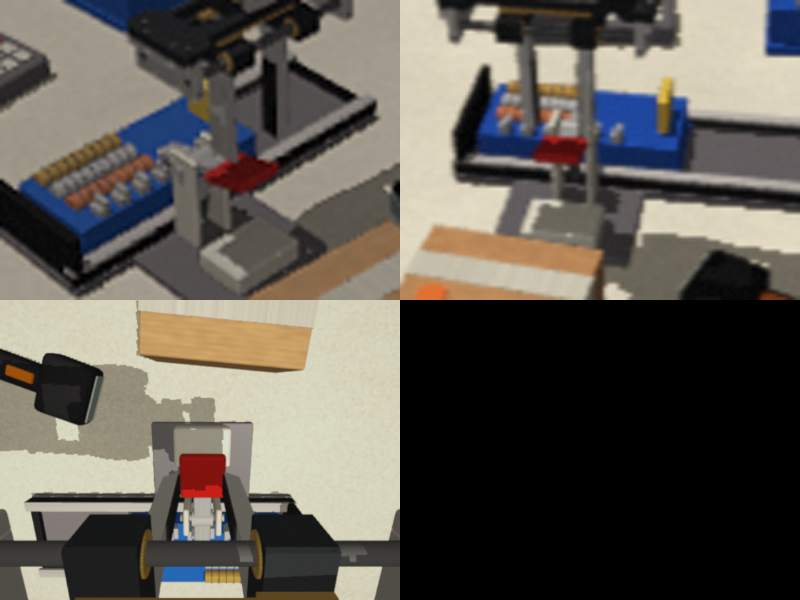

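The fingers are still closing (41 mm) around the paddle's column, and the paddle is at (202,475) in the wrist panel. I'll measure its centre from this closer view.

```bash
python3 - <<'E'
from h import *
c=np.load("pics/w1.npy",allow_pickle=True).item(); Q=cloud(c); h=cv2.cvtColor(c["color"],cv2.COLOR_BGR2HSV)
H,S=h[...,0].astype(int),h[...,1]
m=((H<6)|(H>174))&(S>150)&(Q[...,2]>88)&(Q[...,2]<125)&(abs(Q[...,0]-640)<60)
P=Q[m]; r=cv2.minAreaRect(P[:,:2].astype(np.float32)); print(len(P),P.mean(0).round(1),r,np.percentile(P,[1,99],axis=0).round(1))
f=K(c);R=cv2.Rodrigues(np.array(c["rvec"],float))[0]
# tip centre pixel projection and colour image rows
for z in(133,110):
  p=R@np.array([640,-26,z])+np.ravel(c["tvec"]); print(p[:2]/p[2]*f+[c["cx"],c["cy"]])
v,u=np.where(m); print(u.min(),u.max(),v.min(),v.max())
print([(r["uv"],r["p"]) for r in finder.find_in("wrist","paddle")])
E
```

```text
3648 [642.7 -31.  107.3] ((642.6537475585938, -33.79730224609375), (46.86130905151367, 40.7017707824707), 85.84748077392578) [[622.7 -55.8 100.1]
 [662.8 -10.6 113. ]]
[277.29929785 254.59565588]
[277.68103404 240.20112511]
251 315 216 276
[([281.4, 257.0], 0.66)]
```

Call:
drive_tool --rows '[{"offset": [-3,2,0],"spin": 0,"jaw": 0},{"offset": [0,0,0],"spin": 0,"jaw": 0},{"offset": [0,0,0],"spin": 0,"jaw": 0},{"offset": [0,0,0],"spin": 0,"jaw": 0},{"offset": [0,0,10],"spin": 0,"jaw": 0},{"offset": [0,0,6],"spin": 0,"jaw": 0},{"offset": [0,0,5],"spin": 0,"jaw": 0},{"offset": [0,0,5],"spin": 0,"jaw": 0},{"offset": [0,0,5],"spin": 0,"jaw": 0},{"offset": [0,0,5],"spin": 0,"jaw": 0},{"offset": [0,0,5],"spin": 0,"jaw": 0},{"offset": [0,0,4],"spin": 0,"jaw": 0},{"offset": [0,0,3],"spin": 0,"jaw": 0},{"offset": [0,0,0],"spin": 0,"jaw": 0}]'

```text
clock: 3.55
eef_pos: [642.6, -29.2, 184.0]
eef_rot: [-3.141, 0.0, 1.513]
wrist_force: [-0.6, -1.1, 0.1]
finger_gap: 0.6
```

```bash
python3 - <<'E'
from h import *
s=manip.read_state(); print(s["clock"],s["eef_pos"],s["wrist_force"],s["finger_gap"])
for n in("scene","side","wrist"):
    c=eyes.camera(n); Q=cloud(c); h=cv2.cvtColor(c["color"],cv2.COLOR_BGR2HSV); H,S=h[...,0].astype(int),h[...,1]
    m=((H<6)|(H>174))&(S>150)&(Q[...,2]>50)&(Q[...,2]<125)&(abs(Q[...,0]-640)<60)&(abs(Q[...,1]+30)<50)
    print(n,m.sum(),np.percentile(Q[m],[2,50,98],axis=0).round(0).tolist() if m.any() else "")
E
```

```text
3.55 [642.63245234 -29.18529753 183.96510174] [-0.62348863 -1.10657154  0.13157027] 0.6317609901652994
scene 172 [[627.0, -52.0, 65.0], [650.0, -27.0, 73.0], [665.0, -9.0, 82.0]]
side 136 [[621.0, -51.0, 66.0], [637.0, -25.0, 75.0], [660.0, -10.0, 83.0]]
wrist 2722 [[623.0, -49.0, 67.0], [644.0, -21.0, 72.0], [663.0, -10.0, 105.0]]
```

The catch has snapped over: the paddle's face is at about 73 mm, with the outer end lower. Next I'll lift, move over the tab and open the jaws.

Call:
drive_tool --rows '[{"offset": [0,0,-30],"spin": 0,"jaw": 0},{"offset": [0,0,-40],"spin": 0,"jaw": 0},{"offset": [-20,-20,-20],"spin": 0,"jaw": 0},{"offset": [-27,-20,0],"spin": 0,"jaw": 20},{"offset": [-27,-20,0],"spin": 0,"jaw": 50},{"offset": [-27,-16,0],"spin": 0,"jaw": 50},{"offset": [-27,0,0],"spin": 0,"jaw": 50},{"offset": [0,0,0],"spin": 0,"jaw": 50},{"offset": [0,0,0],"spin": 0,"jaw": 50}]'

```text
clock: 4.6
eef_pos: [559.6, -152.7, 274.9]
eef_rot: [3.141, -0.0, 1.512]
wrist_force: [0.4, -0.1, 0.6]
finger_gap: 44.9
```

```bash
python3 - <<'E'
from h import *
s=manip.read_state(); print(s["clock"],s["eef_pos"],s["eef_rot"],s["finger_gap"])
for n in("wrist","scene","side"):
    c=eyes.camera(n); Q=cloud(c); h=cv2.cvtColor(c["color"],cv2.COLOR_BGR2HSV); H,S=h[...,0].astype(int),h[...,1]
    m=(abs(H-25)<7)&(S>120)&(Q[...,2]>55)&(Q[...,2]<95)&(abs(Q[...,0]-560)<40)&(abs(Q[...,1]+152)<45)
    if m.sum()>5: print(n,m.sum(),np.percentile(Q[m],[2,50,98],axis=0).round(1).tolist(),cv2.minAreaRect(Q[m][:,:2].astype(np.float32)))
    t=m&(Q[...,2]>84)
    if t.sum()>5: print(" top",t.sum(),Q[t].mean(0).round(1),cv2.minAreaRect(Q[t][:,:2].astype(np.float32)))
    if n=="wrist": w=c["color"]
    if n=="side": sd=c["color"]
cv2.imwrite("pics/c.png",np.hstack([cv2.resize(w,(400,300)),cv2.resize(sd[150:255,200:340],(400,300),interpolation=cv2.INTER_CUBIC)]))
E
```

```text
4.6 [ 559.57491533 -152.68385771  274.85677284] [ 3.14120456e+00 -7.95844608e-06  1.51221565e+00] 44.88764598723104
wrist 626 [[554.8, -178.0, 61.4], [559.7, -153.9, 87.9], [564.4, -136.2, 89.3]] ((559.3181762695312, -157.612548828125), (43.38597106933594, 8.765653610229492), 86.47028350830078)
 top 553 [ 559.5 -156.9   88. ] ((559.410400390625, -157.7075958251953), (43.219207763671875, 8.431504249572754), 86.66419982910156)
scene 120 [[556.7, -173.4, 56.5], [564.0, -150.9, 75.8], [567.8, -134.4, 89.6]] ((561.7228393554688, -154.3473663330078), (42.80422592163086, 12.283998489379883), 84.90471649169922)
 top 32 [ 561.7 -154.    86.9] ((561.139404296875, -154.83619689941406), (38.81847381591797, 11.832808494567871), 80.58548736572266)
side 45 [[553.0, -176.9, 57.1], [555.5, -143.7, 81.5], [561.8, -134.3, 92.4]] ((556.2471313476562, -158.28759765625), (49.71882629394531, 7.450226783752441), 84.13153076171875)
 top 20 [ 556.2 -155.    89.5] ((555.8936767578125, -158.9671630859375), (48.04777908325195, 5.9833502769470215), 87.72151184082031)
```

View pics/c.png

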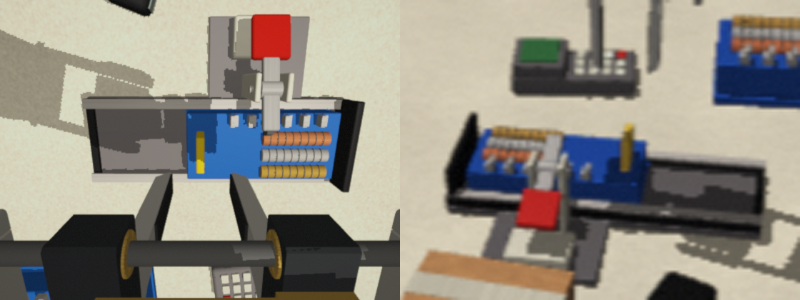

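The wrist panel shows the red paddle down at (271,37) and the tab at (200,152), between the jaws. The tab's top centre is (559.4, -157.5, 88). I'll shift 5 mm in -y, descend, grip, and pull 15 mm first.

Call:
drive_tool --rows '[{"offset": [-5,0,20],"spin": 0,"jaw": 50},{"offset": [0,0,30],"spin": 0,"jaw": 50},{"offset": [0,0,30],"spin": 0,"jaw": 50},{"offset": [0,0,20],"spin": 0,"jaw": 50},{"offset": [0,0,12],"spin": 0,"jaw": 50},{"offset": [0,0,0],"spin": 0,"jaw": 5},{"offset": [0,0,0],"spin": 0,"jaw": 0},{"offset": [0,0,0],"spin": 0,"jaw": 0},{"offset": [0,0,0],"spin": 0,"jaw": 0},{"offset": [0,0,0],"spin": 0,"jaw": 0},{"offset": [0,0,0],"spin": 0,"jaw": 0},{"offset": [0,-5,0],"spin": 0,"jaw": 0},{"offset": [0,-10,0],"spin": 0,"jaw": 0},{"offset": [0,0,0],"spin": 0,"jaw": 0}]' --force 25

```text
clock: 6.15
eef_pos: [543.6, -156.7, 163.1]
eef_rot: [3.142, 0.0, 1.513]
wrist_force: [-5.6, 1.2, 6.8]
finger_gap: 10.0
```

Gripped, with a 10 mm gap that matches the tab's thickness. The forces are modest, so I'll pull the remaining 90 mm or so.

Call:
drive_tool --rows '[{"offset": [0,-10,0],"spin": 0,"jaw": 0},{"offset": [0,-10,0],"spin": 0,"jaw": 0},{"offset": [0,-10,0],"spin": 0,"jaw": 0},{"offset": [0,-10,0],"spin": 0,"jaw": 0},{"offset": [0,-10,0],"spin": 0,"jaw": 0},{"offset": [0,-10,0],"spin": 0,"jaw": 0},{"offset": [0,-10,0],"spin": 0,"jaw": 0},{"offset": [0,-10,0],"spin": 0,"jaw": 0},{"offset": [0,-10,0],"spin": 0,"jaw": 0},{"offset": [0,-5,0],"spin": 0,"jaw": 0},{"offset": [0,0,0],"spin": 0,"jaw": 0},{"offset": [0,0,0],"spin": 0,"jaw": 0},{"offset": [0,0,0],"spin": 0,"jaw": 0}]'

```text
clock: 7.45
eef_pos: [448.9, -151.2, 163.0]
eef_rot: [-3.14, 0.0, 1.513]
wrist_force: [-6.7, -0.5, 13.8]
finger_gap: 9.6
```

Call:
drive_tool --rows '[{"offset": [0,0,0],"spin": 0,"jaw": 40},{"offset": [0,0,0],"spin": 0,"jaw": 40},{"offset": [0,0,0],"spin": 0,"jaw": 40},{"offset": [0,0,0],"spin": 0,"jaw": 40},{"offset": [0,0,-20],"spin": 0,"jaw": 40},{"offset": [0,0,-40],"spin": 0,"jaw": 40},{"offset": [0,0,-40],"spin": 0,"jaw": 40},{"offset": [0,0,-20],"spin": 0,"jaw": 40},{"offset": [0,0,0],"spin": 0,"jaw": 40}]'

```text
clock: 8.35
eef_pos: [450.0, -151.4, 285.2]
eef_rot: [3.137, 0.002, 1.513]
wrist_force: [0.2, 0.4, 0.0]
finger_gap: 40.0
```

```bash
python3 - <<'E'
from h import *
s=manip.read_state(); print(s["clock"],s["eef_pos"],s["wrist_force"],s["finger_gap"])
im={}
for n in("wrist","scene","side"):
    c=eyes.camera(n); im[n]=c["color"]; Q=cloud(c); h=cv2.cvtColor(c["color"],cv2.COLOR_BGR2HSV); H,S=h[...,0].astype(int),h[...,1]
    t=(abs(H-25)<7)&(S>120)&(Q[...,2]>82)&(Q[...,2]<95)&(abs(Q[...,0]-450)<50)&(abs(Q[...,1]+152)<35)
    if t.sum()>5: print(n,"tab top",Q[t].mean(0).round(1),cv2.minAreaRect(Q[t][:,:2].astype(np.float32)))
    b=(abs(H-115)<14)&(S>120)&(Q[...,2]>44)&(Q[...,2]<58)&(abs(Q[...,0]-540)<110)&(abs(Q[...,1]+150)<60)
    if b.sum()>50:
        P=Q[b]; k=np.linalg.lstsq(np.c_[P[:,:2],np.ones(len(P))],P[:,2],rcond=None)[0]; print(" top tilt",k[:2].round(3),"z",np.median(P[:,2]).round(1))
    m=((H<6)|(H>174))&(S>150)&(Q[...,2]>50)&(Q[...,2]<125)&(abs(Q[...,0]-640)<60)&(abs(Q[...,1]+30)<50)
    if m.sum()>5: print(" paddle",np.median(Q[m],0).round(0))
r=lambda a:cv2.resize(a,(400,300),interpolation=cv2.INTER_CUBIC)
cv2.imwrite("pics/d.png",np.vstack([np.hstack([r(im["wrist"]),r(im["side"][150:300,180:380])]),np.hstack([r(im["scene"][160:310,140:340]),r(im["scene"])])]))
E
```

```text
8.35 [ 450.01481305 -151.37905613  285.17005485] [0.2371202  0.36725166 0.01892913] 39.98859378871132
wrist tab top [ 450. -150.   88.] ((450.14581298828125, -151.0623779296875), (42.59521484375, 8.691834449768066), 86.48393249511719)
 top tilt [ 0.    -0.003] z 50.2
 paddle [640. -33.  75.]
scene tab top [ 452.7 -149.3   86. ] ((451.4330139160156, -148.29702758789062), (43.51564025878906, 14.280848503112793), 87.88288116455078)
 top tilt [-0.005 -0.008] z 48.8
 paddle [646. -31.  74.]
side tab top [ 447.1 -147.5   89.5] ((446.4711608886719, -150.79063415527344), (44.839447021484375, 5.705888748168945), 85.62751770019531)
 top tilt [-0.001 -0.026] z 51.9
 paddle [640. -31.  76.]
```

View pics/d.png

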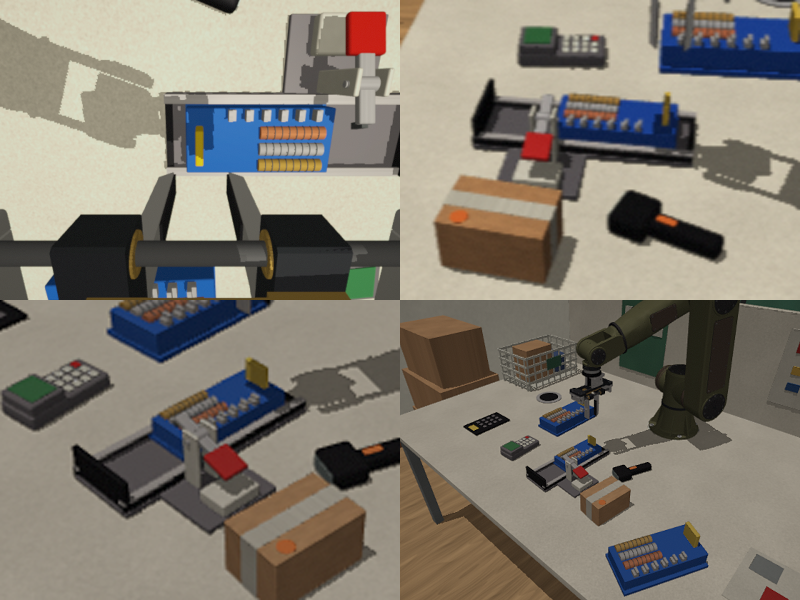

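The wrist panel shows the whole row of teeth, (233,115) to (318,115), in front of the pawl at (370,122). The tab moved 109 mm, so the cassette is at about dock x -124. It is level, the paddle is down, and the gripper is free. I'll hand it in.

```bash
python3 -c "
from cell import manip
print(manip.sign_off())"
```

```text
the job is handed in; nothing more can be done
None
```

The job is handed in: the catch is snapped over, and the cassette is drawn out with all its teeth past the pawl. I pressed the red paddle with closed fingers until it snapped, then pinched the yellow tab and pulled along the runner. I let go and lifted clear at 8.35 s.

**Catch:** in the last check the paddle's face was at 74–76 mm in all three cameras, against 75 mm for released.

**Cassette position:** the tab moved about 109 mm in the wrist camera. That puts the cassette at about dock x -124 mm, taking the stated -15 mm start; the allowed range is -105 to -152 mm.

**Level:** the cassette's top is at about 50 mm with a tilt of at most 0.03 rad. That figure is from the side camera; the wrist camera gave 0.003.

**Clear of contact:** the wrist force was under 0.5 N, and the gripper is above everything.

**Bystanders:** the terminal, carton and scanner look unmoved in the pictures, and the arm went nowhere near them. I did not measure their shift.

**Disagreements:** the side and scene cameras placed the tab up to about 4 mm from the wrist camera's reading. My first yaw fits from the colour clouds were unusable. I took about -3.4 degrees from the rail edge, the paddle and the tab instead, and the pull ran smoothly along that line.

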